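# Snap the filler cap onto the syrup dispenser

### The arm

A 6-joint arm with a two-finger parallel gripper is mounted at the origin on the work surface; the furniture and walls round the work are solid. World frame = base frame: x ahead of the robot, y to its left, z up, the work surface at z = 0. Lengths are in m, angles in rad, forces in N, time in s.
With the tool pointing down it reaches from about 0.35 to 0.975 m from the base axis. Payload 4.9 kg.
Tool frame: the origin (TCP) lies on the centre line of the jaws, within the pads' length; the fingertips stand 22 mm ahead of it and the grasp point (between the pads) lies 3 mm ahead of it (manip.tcp_to_tips is the distance from the TCP to the fingertips, in m); z points along the fingers, x is the direction in which the jaws open and shut, and the axes are right-handed (so a half turn about z gives the same grasp; the last joint's range is limited). The gripper opens to 85 mm and grips with 20 to 120 N. Pads are 22 mm wide; open, the fingers measure 114 mm over their backs; the gripper's body (76 mm by 85 mm) begins 54 mm behind the grasp point. The pads swing forward as they close: fully open they stand 13 mm farther back than shut.
Start: joints at [-1.271, 0.053, 1.613, -0, 1.476, -0.119], TCP at [0.254, -0.571, 0.253] pointing down, gripper open.
Joint ranges: [-3.01, 3.01], [-1.01, 2.22], [0.06, 2.58], [-1.02, 4.17], [0.09, 2.62], [-3.14, 3.14]. Speed limits (rad/s): [2.57, 2.57, 3.14, 3.14, 3.14, 3.14].

### API

Orientations are given as a unit quaternion [w, x, y, z].
In Python, from plant import manip gives the robot as it stands.
- The arm moves only by the shell command python3 -m pendant 'ROWS'. ROWS is a JSON object of lists of equal length, an entry for each row: "linear": the shift along the tool's x, y, z in cm, a list of three; "rotation": the turn, a rotation vector about the tool's x, y, z in degrees, a list of three; "grip": the closure, from 0 (fully open) to 1 (shut). A call has exactly 10 rows; each row is the pose to reach, as a shift and turn from the pose commanded when the call began, along the tool's axes at that moment; what a row does not reach only later rows make up. A row lasts 1/12 s, in which the tool goes at most 41.7 mm and 7.16 degrees, less where a joint would pass 70% of its speed; a pose out of reach is approached as far as the arm can. A call with a gripper value outside its range is refused whole. The fingers move at their own pace and stop on an object; the grip force is fixed at half the most. Time passes only in rows, so rows that repeat a pose let the fingers close, or fill a call up. It gives the time, the measured TCP pose, the force and the opening at its end, in the units of the state.
- manip.state(): the state, without advancing time (a new reading comes with each control period).
- manip.grab_frame(name): name is "side" or "top"; returns the picture (480x640x3 uint8, red, green, blue); there is no depth.
- manip.calibration(name): a dict with "fx", "fy", "cx", "cy" (pixels), "cam_to_world" (4x4, takes a point from camera to world coordinates). Camera axes: x right, y up, looking along -z (the intrinsics and any distortion apply to the point x, -y, -z); pixel columns grow to the right and rows downward; lengths in m; the calibration is good to about 2 mm. A picture is of the moment at which its call begins. calibration takes no time and is no camera call.
- manip.job_done(): hands the job in, once; it reports no verdict.
The state is a dict: "time": time; "joint_pos": joint angles; "joint_vel": joint speeds; "joint_efforts": joint torques, N m; "tool_pos": TCP position; "tool_rot": TCP orientation; "contact_force": force on the tool from outside, world axes, zero at the start; "ft_torque": the same for the moment, N m; "gripper_width": opening from 0.0 (shut) to 1.0 (fully open).
Only numpy, scipy, OpenCV 4.12 (cv2) and the standard library are available. Lean on these libraries where they do the work, as an engineer would, in place of code of your own. Each camera call takes 0.05 s, during which the arm holds its last target. There are 200 camera calls.

### The job

Take the larger of the two caps up and off its peg on the drying rack and press it down onto the neck of the steel syrup dispenser until it clicks fully home, flat on the dispenser's shoulder. Keep pressing firmly after the click and finish like that: cap still held in the fingers and still being pressed down, not let go. Leave the smaller cap on its peg and everything else on the table where it is.

Things in the scene. Friction and masses are not known exactly. Their poses are not given: they have to be found in the camera images.
- cap: The larger cap, plain grey plastic, 60 g, hanging mouth down over either of the two rack pegs. Round skirt 48 mm across, 26 mm tall, with a knob on its flat top; 54.5 mm tall in all. Origin: centre of the mouth (skirt's underside); z up through the knob. Inside, from the mouth up: a snap lip 4 mm tall with a 33 mm bore, then a 40 mm wide hollow; ceiling 21 mm above the mouth.
- cap_knob (a point): Middle of the larger cap's knob, 40 mm above its mouth, on its axis: the place to grip, any yaw. The knob is round, 30 mm across, from 26 to 54.5 mm above the mouth. Fingertips may rest on the skirt's flat top round it (a ledge 9 mm wide, 26 mm above the mouth).
- small_cap: The smaller cap, same grey plastic and build: 32 mm skirt, 22 mm knob, 54.5 mm tall, 25 mm bore. It does not fit the dispenser; it hangs mouth down on the other peg and stays there. Origin: centre of its mouth, z up.
- rack: Drying rack, fixed: light wooden board 85 x 170 x 14 mm with two upright pegs at y = +50 and -50 mm in its frame; heads 19 mm wide, flat tops 95 mm above the table. A hanging cap rests with its ceiling on the peg top, its mouth 74 mm above the table; raise it over 25 mm to free it. Origin: centre of the board's underside, z up.
- dispenser: Steel syrup dispenser, held fast to the table by its suction foot. Round, body 82 mm across (foot 96 mm), narrowing to a 47 mm collar whose flat top (the shoulder) is 130 mm above the table. On it a white round neck, 30 mm across, 18.5 mm tall, 3 mm chamfer. A short spout points to its own -x, low down. Origin: centre of the underside, z up.
- neck_seat (a point): Centre of the dispenser's rigid shoulder, on the neck's axis; the cap is home when its mouth centre lies here. Four sprung balls stand out of the neck 10 mm above (37 mm across). As the cap comes down (any yaw) its lip meets them at a height of about 14 mm; resistance rises to 10 to 15 N, falls away below 10 mm; past 5 mm the balls snap out over the lip, then the skirt lands.
- shot_glass: Small clear shot glass, 46 mm wide, 57 mm tall, a bystander. Origin: centre of the underside.
- teaspoon: Steel teaspoon lying on the table, 138 x 28 x 12 mm, a bystander. Origin: centre of the underside.
- yoghurt_pot: Yoghurt pot, 72 mm wide, 72 mm tall, a bystander at the left. Origin: centre of the underside.
- sprinkle: Spice jar with a black lid, 41 mm wide, 105 mm tall, a bystander at the right. Origin: centre of the underside.
Mind the look-alikes: they are no part of the job. What is shaped like the rack but turquoise or yellow is not meant.

How it is judged:
On the way, in this order (a step that is already met when the one before it is completed fails the run):
1. the larger cap is lifted up and clear of the rack in the fingers (z of cap in the frame of rack above 0.1 m and contact force between cap and rack below 0.1 N and contact force between the fingers and cap above 0.5 N), for 0.1 s.
2. the cap has snapped home on the dispenser's neck (z of cap in the frame of neck_seat between -0.003 and 0.002 m and horizontal distance between cap and neck_seat below 0.004 m and angle between cap's own z axis and vertical below 0.1 rad), for 0.2 s.
At the end, for the whole second after the job is handed in: The larger cap is home: mouth within 2 mm above the shoulder, within 4 mm of the neck's axis, tilted less than 0.1 rad, at rest; the fingers still touch it (over 2 N) and it is being pressed onto the dispenser with more than 4 N (all of step 2 and contact force between cap and dispenser above 4 N and contact force between the fingers and cap above 2 N and linear speed of cap below 0.02 m/s); the arm keeps its last pose, push and grip.
It fails at once if the shot glass is moved by more than 40 mm (distance of shot_glass from where it was at the start of the episode above 0.04 m).
It fails at once if the teaspoon is moved by more than 40 mm (distance of teaspoon from where it was at the start of the episode above 0.04 m).
It fails at once if the yoghurt pot is moved by more than 40 mm (distance of yoghurt_pot from where it was at the start of the episode above 0.04 m).
It fails at once if the sprinkle is moved by more than 40 mm (distance of sprinkle from where it was at the start of the episode above 0.04 m).
It fails at once if the small cap is moved by more than 20 mm (distance of small_cap from where it was at the start of the episode above 0.02 m).
It also fails if it takes over 51 s, if anything falls off the work surface, if the arm or the gripper's body presses on something with over 40 N, if the wrist force passes 120 N, or if a joint passes its speed limit or range.

## Working session

There is one attempt and no reset: what is moved stays moved. The work goes in short steps, Python scripts to look and compute and a shell command to move; the robot and the scene stay as the last step left them, time stands still between calls to the robot, and variables do not carry over. Pictures are saved under pics/ and viewed, about 8 in all and at most 12, crops included, and the job is handed in when it is done.

```bash
mkdir -p pics
python3 - <<'E'
from plant import manip
import cv2,numpy as np
for n in("top","side"):
    cv2.imwrite(f"pics/{n}0.png",manip.grab_frame(n)[:,:,::-1])
    c=manip.calibration(n); print({k:(np.round(v,4).tolist()) for k,v in c.items()})
print(manip.state(), manip.tcp_to_tips)
E
```

```text
{'fx': 589.4362, 'fy': 589.4362, 'cx': 314.1762, 'cy': 243.5431, 'cam_to_world': [[0.0141, 0.834, -0.5516, -0.5892], [-0.9999, 0.0167, -0.0003, 0.0149], [0.0089, 0.5515, 0.8341, 1.7036], [0.0, 0.0, 0.0, 1.0]]}
{'fx': 535.8736, 'fy': 535.8736, 'cx': 315.6064, 'cy': 236.2745, 'cam_to_world': [[0.9978, 0.0584, -0.0318, 0.4179], [-0.0634, 0.6923, -0.7188, -0.9901], [-0.02, 0.7193, 0.6944, 1.0681], [0.0, 0.0, 0.0, 1.0]]}
{'time': 0.1, 'joint_pos': array([-1.27101827e+00,  5.33020099e-02,  1.61418894e+00, -2.31824626e-06,
        1.47598496e+00, -1.18961867e-01]), 'joint_vel': array([-2.23758624e-04, -3.37596179e-03, -3.13597862e-03, -1.76608942e-04,
        5.55971245e-05,  1.47975064e-03]), 'joint_efforts': array([ 3.64794369e-04, -3.94906175e+01, -3.71362388e+01, -7.60941748e-05,
        3.94882460e-03, -1.29594920e-05]), 'tool_pos': array([ 0.25399432, -0.57047962,  0.25215972]), 'tool_rot': array([-6.02111552e-04,  8.38632376e-01, -5.44697027e-01, -7.23965823e-04]), 'contact_force': array([ 0.56676186,  0.99253709, -0.1659519 ]), 'ft_torque': array([ 0.03073766,  0.05006788, -0.00790731]), 'gripper_width': 0.9966639645623083} 0.022
```

View pics/top0.png

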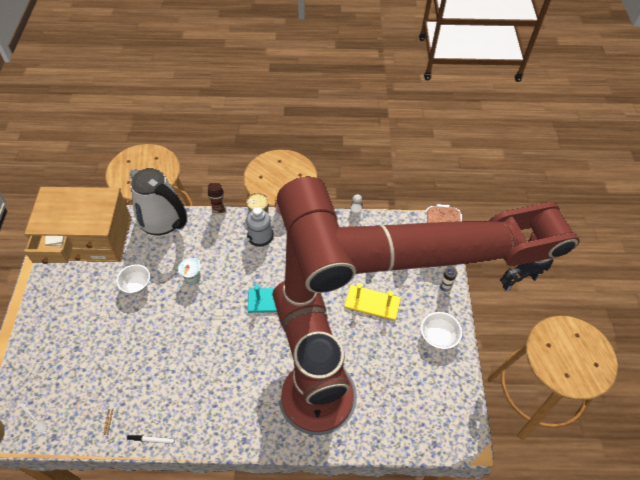

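View pics/side0.png

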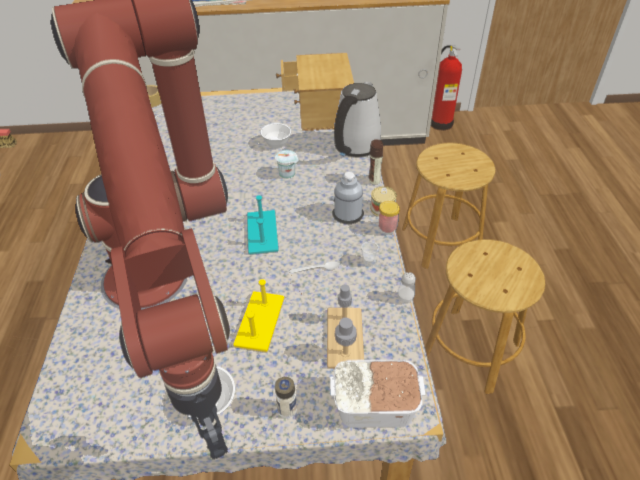

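The side view shows the wooden rack at about (345,335), with the larger cap at (346,330) and the smaller at (345,298). The dispenser is at (348,200). The arm hides the rack in the top view, where the dispenser is at (259,225). I'll zoom in on these.

Run:
```python
import cv2,numpy as np
s=cv2.imread("pics/side0.png");t=cv2.imread("pics/top0.png")
a=cv2.resize(s[280:380,310:385],None,fx=5,fy=5,interpolation=2)
b=cv2.resize(s[165:225,320:380],None,fx=5,fy=5,interpolation=2)
c=cv2.resize(t[200:250,235:285],None,fx=5,fy=5,interpolation=2)
o=np.zeros((550,375+300,3),np.uint8);o[:500,:375]=a;o[:300,375:]=b;o[300:550,375:625]=c
cv2.imwrite("pics/crop0.png",o)
```

```text
(no output)
```

View pics/crop0.png

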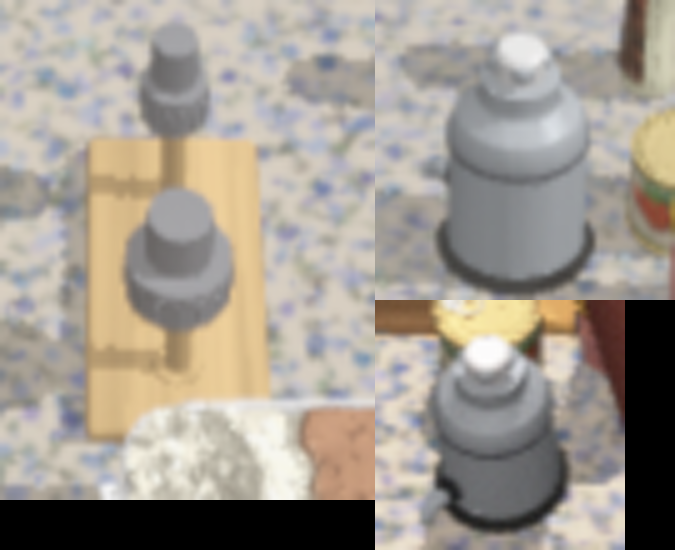

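The crop shows the larger cap's knob top at side pixel (346,322.6) and the small one's at (345,288.4). The white neck top is at side (349.4,175.4) and top (258,210.4). Next I'll cast rays through these, and segment the neck by colour.

```bash
cat > h.py <<'E'
from plant import manip
import cv2,numpy as np
def ray(n,u,v):
    c=manip.calibration(n);T=np.array(c["cam_to_world"])
    d=T[:3,:3]@np.array([(u-c["cx"])/c["fx"],-(v-c["cy"])/c["fy"],-1.]);return T[:3,3],d/np.linalg.norm(d)
def plane(n,u,v,z):
    o,d=ray(n,u,v);return o+d*(z-o[2])/d[2]
def proj(n,p):
    c=manip.calibration(n);T=np.linalg.inv(np.array(c["cam_to_world"]));q=T[:3,:3]@p+T[:3,3]
    return np.array([c["cx"]+c["fx"]*q[0]/-q[2],c["cy"]-c["fy"]*q[1]/-q[2]])
def tri(a,b):
    (o,d),(p,e)=ray(*a),ray(*b);s=np.linalg.lstsq(np.c_[d,-e],p-o,rcond=None)[0]
    A,B=o+d*s[0],p+e*s[1];return (A+B)/2,np.linalg.norm(A-B)
def white(img,u0,u1,v0,v1,th):
    m=(img[v0:v1,u0:u1].min(2)>th).astype(np.uint8)
    n,l,st,ce=cv2.connectedComponentsWithStats(m);i=1+st[1:,4].argmax();return ce[i]+[u0,v0],st[i]
E
python3 - <<'E'
from h import *
np.set_printoptions(precision=4,suppress=True)
s=cv2.imread("pics/side0.png");t=cv2.imread("pics/top0.png")
a,sa=white(s,338,362,168,186,205);b,sb=white(t,248,270,202,222,205);print(a,sa,b,sb)
for z in(.1485,.145):print(plane("side",*a,z),plane("top",*b,z))
print(tri(("side",*a),("top",*b)), tri(("side",349.2,175.2),("top",257.8,210.2)))
print("cap",plane("side",345.8,322.4,.1285),"small",plane("side",344.8,288.2,.1285))
# rack board corners z=.014
for p in((88,138),(257,140),(88,438)): print(plane("side",310+p[0]/5,280+p[1]/5,.014))
E
```

```text
[349.2157 174.6667] [ 7  4 10  7 51] [257.0408 209.9592] [ 5  5  9  7 49]
[0.5695 0.2017 0.1485] [0.5676 0.2049 0.1485]
[0.5701 0.2062 0.145 ] [0.5702 0.2054 0.145 ]
(array([0.5699, 0.2053, 0.1456]), np.float64(0.0002234542699236106)) (array([0.5694, 0.2029, 0.1454]), np.float64(0.0007266318740231789))
cap [ 0.509  -0.2905  0.1285] small [ 0.5167 -0.1941  0.1285]
[ 0.4797 -0.1565  0.014 ]
[ 0.5632 -0.1644  0.014 ]
[ 0.4661 -0.3273  0.014 ]
```

Measurements hold up: 
- The board comes out at 84 x 171 mm, against 85 x 170 given.
- The pegs are 97 mm apart, against 100.
- The neck triangulates at z≈0.1456.

The larger cap is near (0.509,-0.291) and the neck near (0.570,0.204). I'll move above the cap first.

```bash
python3 -m pendant '{"linear":[[-1.3,-3.5,0],[-3,-7,0],[-4.5,-10.5,0],[-6.1,-14,0],[-7.6,-17.5,0],[-9.1,-21,0],[-10.6,-24.5,0],[-12.1,-28,0],[-13.6,-31.5,0],[-15.1,-34.7,0]],"rotation":[[0,0,0],[0,0,0],[0,0,0],[0,0,0],[0,0,0],[0,0,0],[0,0,0],[0,0,0],[0,0,0],[0,0,0]],"grip":[0,0,0,0,0,0,0,0,0,0]}'
python3 -m pendant '{"linear":[[0,0,1],[0,0,2],[0,0,3],[0,0,4],[0,0,5],[0,0,5],[0,0,5],[0,0,5],[0,0,5],[0,0,5]],"rotation":[[0,0,0],[0,0,0],[0,0,0],[0,0,0],[0,0,0],[0,0,0],[0,0,0],[0,0,0],[0,0,0],[0,0,0]],"grip":[0,0,0,0,0,0,0,0,0,0]}'
python3 - <<'E'
from h import *
s=manip.grab_frame("side")[:,:,::-1];t=manip.grab_frame("top")[:,:,::-1]
cv2.imwrite("pics/s1.png",s);cv2.imwrite("pics/t1.png",t)
st=manip.state();print(st["tool_pos"],st["tool_rot"])
p=st["tool_pos"];u=proj("side",p).astype(int);w=proj("top",p).astype(int);print(u,w)
o=np.zeros((500,800,3),np.uint8)
u=np.array([346,305]);w=w+[0,20]
o[:,:400]=cv2.resize(s[u[1]-62:u[1]+63,u[0]-50:u[0]+50],(400,500),interpolation=2)
o[:,400:]=cv2.resize(t[w[1]-62:w[1]+63,w[0]-50:w[0]+50],(400,500),interpolation=2)
cv2.imwrite("pics/crop1.png",o);print(u-[50,62],w-[50,62])
E
```

```text
time: 0.93
tool_pos: [0.5107, -0.2899, 0.2528]
tool_rot: [-0.0, 0.839, -0.544, -0.0]
contact_force: [0.5, -0.8, 0.3]
gripper_width: 0.998
time: 1.77
tool_pos: [0.51, -0.2924, 0.2042]
tool_rot: [0.0, 0.839, -0.545, 0.001]
contact_force: [-1.3, -0.5, -0.5]
gripper_width: 1.001
[ 0.51002899 -0.29211598  0.20401081] [ 3.88550504e-05  8.38647116e-01 -5.44674820e-01  5.94243499e-04]
[347 300] [412 216]
[296 243] [362 174]
```

View pics/crop1.png

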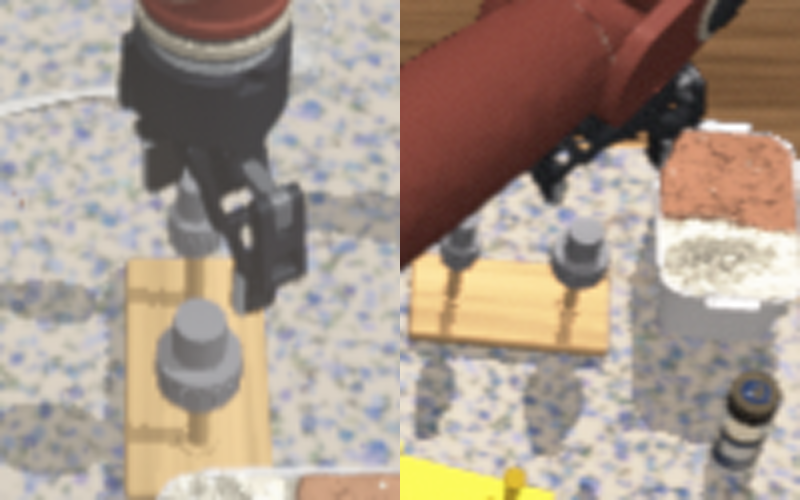

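The left panel (side) shows the big knob top at about (346,322.2) px. The right panel (top) shows it at about (408.7,232), with the tray's near-left rim at about (428,240).

Run:
```python
from h import *
np.set_printoptions(precision=4,suppress=True)
print(tri(("side",345.8,322.0),("top",408.4,231.8)))
print(plane("side",345.8,322.0,.1285),plane("top",408.4,231.8,.1285))
for z in(.06,.09):print("tray",plane("top",428,240,z),plane("side",335,361,z))
p=np.mean([plane("side",345.8,322.0,.1285),plane("top",408.4,231.8,.1285)],axis=0)
st=manip.state();from scipy.spatial.transform import Rotation as R
q=st["tool_rot"];M=R.from_quat(np.r_[q[1:],q[0]]).as_matrix();print(M,(M.T@(p-st["tool_pos"]))*100)
```

```text
(array([ 0.5076, -0.2898,  0.1268]), np.float64(0.004009440424851623))
[ 0.5091 -0.2894  0.1285] [ 0.5043 -0.2902  0.1285]
tray [ 0.5197 -0.367   0.06  ] [ 0.4814 -0.341   0.06  ]
tray [ 0.4994 -0.3601  0.09  ] [ 0.4795 -0.3603  0.09  ]
[[ 0.4067 -0.9136  0.001 ]
 [-0.9136 -0.4067 -0.0007]
 [ 0.001  -0.0006 -1.    ]] [-0.3527  0.2147  7.5506]
```

The two views differ by 4.8 mm in x, roughly what their 2 mm calibrations allow together. The 22 mm pads tolerate that, so I'll use the mean (0.507,-0.290). I'll descend until the tips are just above the ledge (TCP z≈0.124), then close.

```bash
python3 -m pendant '{"linear":[[-0.3,0.2,1],[-0.3,0.2,2],[-0.3,0.2,3],[-0.3,0.2,4],[-0.3,0.2,5],[-0.3,0.2,6],[-0.3,0.2,7],[-0.3,0.2,7.5],[-0.3,0.2,7.9],[-0.3,0.2,7.9]],"rotation":[[0,0,0],[0,0,0],[0,0,0],[0,0,0],[0,0,0],[0,0,0],[0,0,0],[0,0,0],[0,0,0],[0,0,0]],"grip":[0,0,0,0,0,0,0,0,0,0]}'
python3 -m pendant '{"linear":[[0,0,0],[0,0,0],[0,0,0],[0,0,0],[0,0,0],[0,0,0],[0,0,0],[0,0,0],[0,0,0],[0,0,0]],"rotation":[[0,0,0],[0,0,0],[0,0,0],[0,0,0],[0,0,0],[0,0,0],[0,0,0],[0,0,0],[0,0,0],[0,0,0]],"grip":[0.2,0.3,0.4,0.5,0.6,0.8,1,1,1,1]}'
python3 - <<'E'
from h import *
s=manip.grab_frame("side")[:,:,::-1];t=manip.grab_frame("top")[:,:,::-1]
print(manip.state()["tool_pos"],manip.state()["gripper_width"])
o=np.zeros((500,800,3),np.uint8)
o[:,:400]=cv2.resize(s[263:363,306:386],(400,500),interpolation=2)
o[:,400:]=cv2.resize(t[180:280,368:448],(400,500),interpolation=2)
cv2.imwrite("pics/crop2.png",o)
E
```

```text
time: 2.7
tool_pos: [0.5063, -0.2897, 0.1231]
tool_rot: [-0.0, 0.839, -0.545, -0.001]
contact_force: [-0.8, 0.0, 0.0]
gripper_width: 1.001
time: 3.53
tool_pos: [0.5071, -0.2902, 0.125]
tool_rot: [0.0, 0.839, -0.545, 0.001]
contact_force: [-0.7, 0.7, 4.8]
gripper_width: 0.33
[ 0.50707316 -0.29022978  0.12497217] 0.33139697607935653
```

View pics/crop2.png

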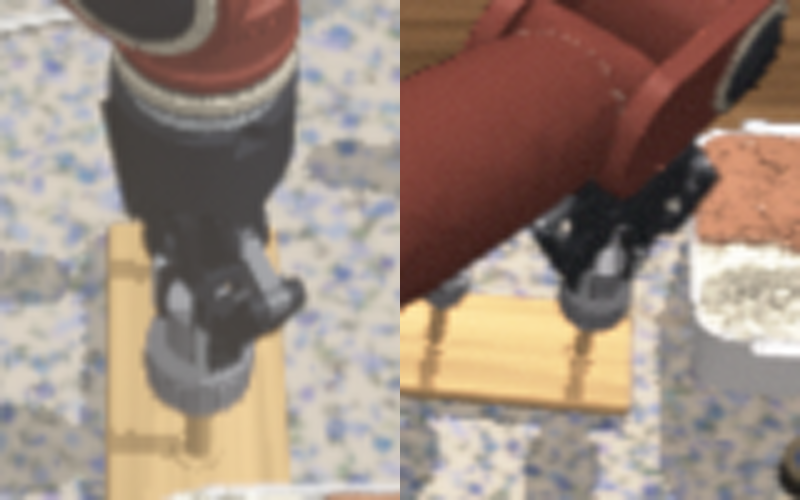

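The gripper stopped on the knob: opening 0.33 is about 28 mm, and the fingers sit centred on it. Now I'll lift straight up 11 cm, and meanwhile work out how tall the dark mill near the dispenser is.

```bash
python3 -m pendant '{"linear":[[0,0,-0.6],[0,0,-1.5],[0,0,-2.6],[0,0,-3.9],[0,0,-5.2],[0,0,-6.5],[0,0,-8],[0,0,-9.5],[0,0,-11],[0,0,-11]],"rotation":[[0,0,0],[0,0,0],[0,0,0],[0,0,0],[0,0,0],[0,0,0],[0,0,0],[0,0,0],[0,0,0],[0,0,0]],"grip":[1,1,1,1,1,1,1,1,1,1]}'
python3 - <<'E'
from h import *
print("mill top",tri(("side",376,145),("top",216,187)))
print(manip.state()["tool_pos"])
E
```

```text
time: 4.47
tool_pos: [0.5084, -0.2912, 0.2398]
tool_rot: [0.0, 0.839, -0.545, 0.004]
contact_force: [0.3, -1.1, 0.7]
gripper_width: 0.334
mill top (array([0.66744255, 0.35127493, 0.14000293]), np.float64(0.0007287608364772688))
[ 0.508372   -0.29118929  0.239764  ]
```

```bash
python3 -m pendant '{"linear":[[-1.5,-0.9,0],[-4,-2.4,0],[-7,-4.2,0],[-10,-6,0],[-13,-7.9,0],[-16,-9.7,0],[-19,-11.5,0],[-22,-13.3,0],[-25,-15.1,0],[-28,-16.9,0]],"rotation":[[0,0,0],[0,0,0],[0,0,0],[0,0,0],[0,0,0],[0,0,0],[0,0,0],[0,0,0],[0,0,0],[0,0,0]],"grip":[1,1,1,1,1,1,1,1,1,1]}'
python3 -m pendant '{"linear":[[-3,-1.8,0],[-6,-3.6,0],[-9,-5.4,0],[-11.5,-7,0],[-13,-8,0],[-14,-8.5,0],[-14.5,-8.8,0],[-14.5,-8.8,0],[-14.5,-8.8,0],[-14.5,-8.8,0]],"rotation":[[0,0,0],[0,0,0],[0,0,0],[0,0,0],[0,0,0],[0,0,0],[0,0,0],[0,0,0],[0,0,0],[0,0,0]],"grip":[1,1,1,1,1,1,1,1,1,1]}'
python3 - <<'E'
from h import *
s=manip.grab_frame("side")[:,:,::-1];t=manip.grab_frame("top")[:,:,::-1]
cv2.imwrite("pics/s3.png",s);cv2.imwrite("pics/t3.png",t)
print(manip.state()["tool_pos"],manip.state()["gripper_width"])
o=np.zeros((500,800,3),np.uint8)
o[:,:400]=cv2.resize(s[125:225,310:390],(400,500),interpolation=2)
o[:,400:]=cv2.resize(t[160:260,218:298],(400,500),interpolation=2)
cv2.imwrite("pics/crop3.png",o)
E
```

```text
time: 5.3
tool_pos: [0.547, 0.0363, 0.2343]
tool_rot: [-0.0, 0.839, -0.545, 0.0]
contact_force: [1.6, -0.4, 0.4]
gripper_width: 0.332
time: 6.13
tool_pos: [0.5687, 0.2017, 0.2343]
tool_rot: [0.0, 0.838, -0.545, 0.0]
contact_force: [-0.7, 0.2, -0.3]
gripper_width: 0.331
[0.56875534 0.20170611 0.23437744] 0.32871560730909194
```

View pics/crop3.png

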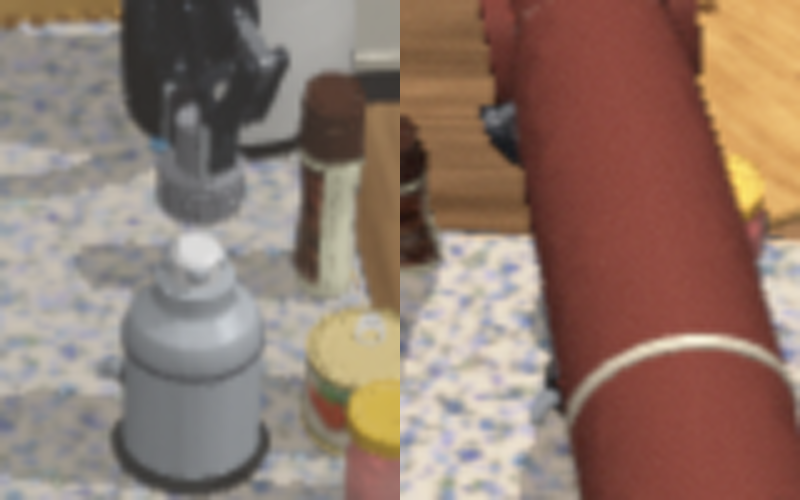

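Side panel: the cap sits over the neck. Its skirt runs from about column 341 to 359, with its bottom at row ≈169.4, and the white neck is at (349.5,175). The arm hides the top view, so I'll check the alignment from the side view.

Run:
```python
from h import *
np.set_printoptions(precision=4,suppress=True)
s=cv2.imread("pics/s3.png")
a,sa=white(s,338,362,165,186,205);print("neck px",a,sa,plane("side",*a,.1485))
g=s[:,:,1].astype(int)
for r in(160,162,164,166,168,169,170,171):print(r,g[r,336:366])
print("col350",[ (r,g[r,350]) for r in range(156,186)])
# predicted silhouettes for cap with mouth centre below TCP
for c in([.5687,.2017],[.5707,.2017],[.5687,.2037]):
    th=np.linspace(0,2*np.pi,181);ring=lambda z,r:np.array([proj("side",np.array([c[0]+r*np.cos(t),c[1]+r*np.sin(t),z])) for t in th])
    m=ring(.1834,.024);n=ring(.1485,.012);print(c,"mouth u",m[:,0].min(),m[:,0].max(),"vmax",m[:,1].max(),"| neck u",n[:,0].min(),n[:,0].max(),"v",n[:,1].min(),n[:,1].max())
```

```text
neck px [349.4615 174.5641] [ 8  7  8  6 39] [0.5703 0.2021 0.1485]
160 [150 170 181 185 184 134 103 106 110 112 112 107 108 102 115 117 110 122
 133 142 145 138 134 168 179 174 163 162 170 179]
162 [173 177 178 178 172 125  95  86  91  95 102 105 108 109 113 128 129 134
 130 124 122 120 117 150 164 168 169 168 163 164]
164 [188 188 183 174 163 124  95  85  90  92  94  95 104 107 113 113 105 107
 110 114 118 116 127 156 174 181 180 172 162 158]
166 [180 183 180 175 172 159 119  92  91  92  89  99  97  96 103 103 104 102
 109 112 114 125 160 173 174 172 167 168 169 172]
168 [164 170 180 184 186 185 178 155 128 107  99  95  95  90 103 105 106 108
 121 130 153 157 168 166 161 166 170 173 176 177]
169 [146 156 172 180 183 183 183 181 166 141 128 111 115 110 116 117 122 137
 152 162 178 178 177 175 169 168 169 171 173 173]
170 [174 176 181 183 182 175 175 182 180 167 157 144 151 151 150 152 160 174
 177 180 185 186 186 184 182 175 172 172 172 172]
171 [177 177 181 181 176 170 170 176 175 171 173 175 182 186 185 183 175 170
 168 173 179 184 186 184 179 173 176 180 180 181]
col350 [(156, np
[... 462 characters left out ...]
.int64(216)), (178, np.int64(199)), (179, np.int64(173)), (180, np.int64(148)), (181, np.int64(142)), (182, np.int64(167)), (183, np.int64(177)), (184, np.int64(168)), (185, np.int64(135))]
[0.5687, 0.2017] mouth u 340.4870719899308 357.9449166381645 vmax 169.8273503832302 | neck u 344.623589257811 353.21127616021704 v 172.06830161795955 177.31561513411484
[0.5707, 0.2017] mouth u 341.21004026392734 358.6681564323957 vmax 169.78733697891408 | neck u 345.334957934427 353.9227762636207 v 172.02952225852366 177.27616392428766
[0.5687, 0.2037] mouth u 340.41689644871457 357.8576397482419 vmax 169.38462310308807 | neck u 344.55056230312147 353.1299728646689 v 171.63812642680898 176.87541970270587
```

Relative to the neck, the cap is within 0.5 mm in x and about 1 mm low in y, which is well inside the chamfer's capture. I'll nudge +1 mm in y and lower the mouth over the neck top, then watch the force.

```bash
python3 -m pendant '{"linear":[[-0.1,0,0],[-0.1,0,0.6],[-0.1,0,1.2],[-0.1,0,1.8],[-0.1,0,2.4],[-0.1,0,2.8],[-0.1,0,3.2],[-0.1,0,3.5],[-0.1,0,3.7],[-0.1,0,3.7]],"rotation":[[0,0,0],[0,0,0],[0,0,0],[0,0,0],[0,0,0],[0,0,0],[0,0,0],[0,0,0],[0,0,0],[0,0,0]],"grip":[1,1,1,1,1,1,1,1,1,1]}'
python3 -m pendant '{"linear":[[0,0,0.1],[0,0,0.1],[0,0,0.2],[0,0,0.2],[0,0,0.3],[0,0,0.3],[0,0,0.4],[0,0,0.4],[0,0,0.4],[0,0,0.4]],"rotation":[[0,0,0],[0,0,0],[0,0,0],[0,0,0],[0,0,0],[0,0,0],[0,0,0],[0,0,0],[0,0,0],[0,0,0]],"grip":[1,1,1,1,1,1,1,1,1,1]}'
python3 -c "
from plant import manip;s=manip.state();print(s['tool_pos'],s['contact_force'],s['ft_torque'])"
```

```text
time: 7.07
tool_pos: [0.5681, 0.2038, 0.1969]
tool_rot: [0.0, 0.839, -0.545, -0.0]
contact_force: [-0.2, 0.7, -0.6]
gripper_width: 0.329
time: 7.9
tool_pos: [0.5686, 0.2045, 0.195]
tool_rot: [-0.001, 0.839, -0.545, 0.0]
contact_force: [-3.2, 1.8, 8.1]
gripper_width: 0.329
[0.56861852 0.20448693 0.19503946] [-3.23673288  1.80601852  8.11731621] [0.50223013 0.71466707 0.04135076]
```

The force of 8 N at mouth height ≈14 mm matches the lip meeting the balls, so the cap is over the neck. I'll shift slightly along the sideways force and press on.

```bash
python3 -m pendant '{"linear":[[-0.1,0.05,0.1],[-0.1,0.05,0.2],[-0.1,0.05,0.3],[-0.1,0.05,0.4],[-0.1,0.05,0.5],[-0.1,0.05,0.6],[-0.1,0.05,0.6],[-0.1,0.05,0.6],[-0.1,0.05,0.6],[-0.1,0.05,0.6]],"rotation":[[0,0,0],[0,0,0],[0,0,0],[0,0,0],[0,0,0],[0,0,0],[0,0,0],[0,0,0],[0,0,0],[0,0,0]],"grip":[1,1,1,1,1,1,1,1,1,1]}'
python3 -c "
from plant import manip;s=manip.state();print(s['tool_pos'],s['contact_force'],s['ft_torque'])"
```

```text
time: 8.73
tool_pos: [0.5679, 0.205, 0.1885]
tool_rot: [-0.001, 0.839, -0.545, 0.0]
contact_force: [-1.6, 1.8, 5.6]
gripper_width: 0.332
[0.56793043 0.20499659 0.18854119] [-1.59394908  1.8418703   5.56973226] [0.42016434 0.32399866 0.00865817]
```

```bash
python3 -m pendant '{"linear":[[-0.05,0,0.1],[-0.05,0,0.2],[-0.05,0,0.3],[-0.05,0,0.4],[-0.05,0,0.5],[-0.05,0,0.6],[-0.05,0,0.7],[-0.05,0,0.8],[-0.05,0,0.8],[-0.05,0,0.8]],"rotation":[[0,0,0],[0,0,0],[0,0,0],[0,0,0],[0,0,0],[0,0,0],[0,0,0],[0,0,0],[0,0,0],[0,0,0]],"grip":[1,1,1,1,1,1,1,1,1,1]}'
python3 -c "
from plant import manip;s=manip.state();print(s['tool_pos'],s['contact_force'],s['ft_torque'])"
```

```text
time: 9.57
tool_pos: [0.5674, 0.2046, 0.181]
tool_rot: [0.0, 0.839, -0.545, 0.0]
contact_force: [-4.3, -0.6, 6.9]
gripper_width: 0.33
[0.56738795 0.20464206 0.18100918] [-4.25222226 -0.58726815  6.92118224] [-0.09790757  0.72924984  0.03839975]
```

TCP z is 0.181, the predicted home height. If it's home, pressing further should raise the force with no more travel.

```bash
python3 -m pendant '{"linear":[[0,0,0.1],[0,0,0.2],[0,0,0.3],[0,0,0.4],[0,0,0.5],[0,0,0.5],[0,0,0.5],[0,0,0.5],[0,0,0.5],[0,0,0.5]],"rotation":[[0,0,0],[0,0,0],[0,0,0],[0,0,0],[0,0,0],[0,0,0],[0,0,0],[0,0,0],[0,0,0],[0,0,0]],"grip":[1,1,1,1,1,1,1,1,1,1]}'
python3 - <<'E'
from h import *
s=manip.grab_frame("side")[:,:,::-1];st=manip.state()
print(st['tool_pos'],st['contact_force'],st['ft_torque'],st["gripper_width"])
cv2.imwrite("pics/crop4.png",cv2.resize(s[125:225,310:390],(480,600),interpolation=2))
E
```

```text
time: 10.4
tool_pos: [0.5677, 0.2048, 0.1809]
tool_rot: [-0.0, 0.839, -0.545, 0.001]
contact_force: [-13.6, -3.5, 26.0]
gripper_width: 0.333
[0.56777762 0.20474867 0.18099731] [-14.42749369  -4.34603514  26.11860776] [-0.55528614  2.45871976  0.04065638] 0.3301984380120306
```

View pics/crop4.png

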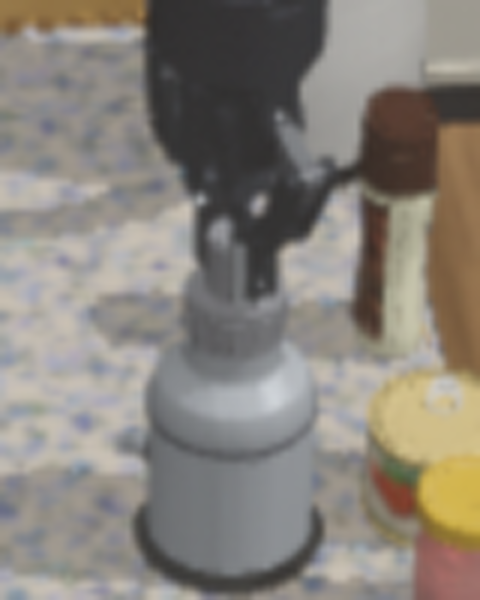

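The white neck is now fully hidden under the cap, and the skirt sits flat on the collar. The force rose from 7 N to 26 N with no change in height, so it's home. I'll ease the sideways load slightly and hold.

```bash
python3 -m pendant '{"linear":[[0,0.05,0],[0,0.1,0],[0,0.15,0],[0,0.15,0],[0,0.15,0],[0,0.15,0],[0,0.15,0],[0,0.15,0],[0,0.15,0],[0,0.15,0]],"rotation":[[0,0,0],[0,0,0],[0,0,0],[0,0,0],[0,0,0],[0,0,0],[0,0,0],[0,0,0],[0,0,0],[0,0,0]],"grip":[1,1,1,1,1,1,1,1,1,1]}'
python3 - <<'E'
from plant import manip
s=manip.state();print(s['tool_pos'],s['contact_force'],abs(s['joint_vel']).max())
if s['contact_force'][2]>15 and abs(s['tool_pos'][2]-.181)<.001: manip.job_done();print("handed in")
E
```

```text
time: 11.28
tool_pos: [0.5674, 0.2046, 0.1809]
tool_rot: [-0.001, 0.839, -0.545, 0.002]
contact_force: [-10.0, -2.3, 23.0]
gripper_width: 0.332
[0.56737317 0.20461976 0.18088459] [-10.02358557  -2.2652504   23.04625674] 0.0015929813776525237
the job is handed in; nothing more can be done
handed in
```

I took the larger cap off its peg, pressed it down onto the dispenser's neck until it was home, and handed the job in at about 11.3 s. The cap was still gripped and being pressed down.

**Last checks:**
- **Height:** the tool stopped at z = 0.181 m, the height predicted for the cap being home. It stayed there as the press rose from 7 N to 26 N.
- **Final press and grip:** it was pressing down with about 23 N at the end. The gripper opening of 0.33 (about 28 mm) matches the 30 mm knob, and the arm was still.
- **Picture:** the last side view shows the white neck completely covered and the skirt flat on the collar.

**What did not fully agree:**
- **Cap position:** the two cameras differed by about 5 mm in x for the cap on its peg. I used the mean, and the grip went on without trouble.
- **Alignment at the neck:** the arm hid the dispenser in the top view, so I checked this from the side view and the forces only.
- **Sideways load:** about 10 N remained at the end, down from 14 N after a small correction.
- **Bystanders:** I did not look at the small cap and the other items again at the end. The tool passed well above them.

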